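# Make up the parts kits for two power-supply repairs

## Task

Make up the parts kits for two repair jobs from the row of spares on the bench. Into the long three-bay tray put the transformer in the large end bay, the tall capacitor in the middle bay and the copper choke in the small end bay; into the short two-bay tray put the finned heatsink and the squat capacitor, one in each bay, either way round. Stand every part upright, flat on its bay's floor, the same way up as you found it, and leave the slim capacitor, the mug and the reel of solder standing where they are.

Things in the scene. Friction and masses are not known exactly. Their poses are not given: they have to be found in the camera images.
- long_tray: Long low aluminium tray, three bays in a row, 70 x 212 mm outside (x by y), 10 mm high, floor and walls 3 mm thick. Origin: centre of the underside; z up. Fixed to the bench. Bays, each 64 mm wide in x and centred at x = 0: large end bay, 80 mm long, centre y = +63 mm; middle bay, 60 mm long, centre y = -10 mm; small end bay, 60 mm long, centre y = -73 mm.
- short_tray: Short low aluminium tray with two equal bays, 70 x 141 mm outside (x by y), 10 mm high, floor and walls 3 mm thick. Origin: centre of the underside; z up. Fixed to the bench. Bays 64 mm (x) by 66 mm (y), centred at y = +34.5 and -34.5 mm, x = 0.
- transformer: Transformer: dark laminated steel core block 48 x 24 x 40 mm high (x, y, z), copper winding and white flanges bulging from its long sides to 40 mm in y over the middle 30 mm of x. The flat ends of the core, 48 mm apart in x, are clear to grip. Stands on its underside; origin at the underside's centre, z up. About 0.22 kg.
- tall_capacitor: Tall can capacitor, black cylinder with bare aluminium top, 34 mm diameter, 66 mm high, standing. Origin at the centre of the underside, z up. About 0.08 kg.
- squat_capacitor: Squat can capacitor, black cylinder with bare aluminium top, 44 mm diameter, 34 mm high, standing. Origin at the centre of the underside, z up. About 0.07 kg.
- slim_capacitor: Slim can capacitor, black cylinder with bare aluminium top, 18 mm diameter, 46 mm high, standing. Belongs to no kit, stays where it is. Origin at the centre of the underside, z up.
- heatsink: Bare aluminium heatsink, 40 x 40 x 34 mm high, six upright fins running along its x on a 6 mm base; the outermost fins, 40 mm apart over their outsides in y, are flat and clear to grip. Origin at the centre of the underside, z up (fins up). About 0.07 kg.
- choke: Drum choke: copper winding (36 mm diameter) between two dark round end discs, 38 mm diameter, 36 mm high, standing on one disc. Origin at the centre of the underside, z up. About 0.09 kg.
- mug: Yellow mug, 82 mm diameter, 95 mm high, with a handle; a bystander to the left of the work. Origin at the centre of the underside.
- solder_reel: Reel of solder: grey plastic flanges 60 mm in diameter, silvery drum, 40 mm high, lying flat; a bystander to the right of the work. Origin at the centre of the underside.
Not all that is in view belongs to the job. What is shaped like the choke but purple or turquoise is not meant.

How it is judged:
At the end, for the whole second after the job is handed in: Each part in the bay the goal names: within 20 mm of its centre along each tray axis (transformer 24 mm lengthwise), underside under 7 mm above the tray's, upright to 0.1 rad, at rest. Slim capacitor, mug and solder reel upright to 0.1 rad, within 30 mm of their starts (x of transformer in the frame of long_tray between -0.02 and 0.02 m and y of transformer in the frame of long_tray between 0.039 and 0.087 m and x of tall_capacitor in the frame of long_tray between -0.02 and 0.02 m and y of tall_capacitor in the frame of long_tray between -0.03 and 0.01 m and x of choke in the frame of long_tray between -0.02 and 0.02 m and y of choke in the frame of long_tray between -0.093 and -0.053 m and ((x of heatsink in the frame of short_tray between -0.02 and 0.02 m and y of heatsink in the frame of short_tray between 0.0145 and 0.0545 m and x of squat_capacitor in the frame of short_tray between -0.02 and 0.02 m and y of squat_capacitor in the frame of short_tray between -0.0545 and -0.0145 m) or (x of heatsink in the frame of short_tray between -0.02 and 0.02 m and y of heatsink in the frame of short_tray between -0.0545 and -0.0145 m and x of squat_capacitor in the frame of short_tray between -0.02 and 0.02 m and y of squat_capacitor in the frame of short_tray between 0.0145 and 0.0545 m)) and z of transformer in the frame of long_tray between 0 and 0.007 m and angle between each of transformer, tall_capacitor, choke, heatsink, squat_capacitor, slim_capacitor, mug, solder_reel's own z axis and vertical below 0.1 rad and linear speed of each of transformer, tall_capacitor, choke, heatsink, squat_capacitor below 0.01 m/s and angular speed of each of transformer, tall_capacitor, choke, heatsink, squat_capacitor below 0.1 rad/s and z of tall_capacitor in the frame of long_tray between 0 and 0.007 m and z of choke in the frame of long_tray between 0 and 0.007 m and z of heatsink in the frame of short_tray between 0 and 0.007 m and z of squat_capacitor in the frame of short_tray between 0 and 0.007 m and distance of each of slim_capacitor, mug, solder_reel from where it was at the start of the episode below 0.03 m); the robot touches nothing.
It fails at once if the slim capacitor is knocked over or pushed away (distance of slim_capacitor from where it was at the start of the episode above 0.03 m or angle between slim_capacitor's own z axis and vertical above 0.5 rad).
It fails at once if the mug is knocked over or pushed away (distance of mug from where it was at the start of the episode above 0.03 m or angle between mug's own z axis and vertical above 0.5 rad).
It fails at once if the solder reel is knocked over or pushed away (distance of solder_reel from where it was at the start of the episode above 0.03 m or angle between solder_reel's own z axis and vertical above 0.5 rad).
It also fails if it takes over 131 s, if anything falls off the work surface, if the arm or the gripper's body presses on something with over 40 N, if the wrist force passes 120 N, or if a joint passes its speed limit or range.

## Robot

A 6-joint arm with a two-finger parallel gripper is mounted at the origin on the work surface. World frame = base frame: x ahead of the robot, y to its left, z up, the work surface at z = 0. Lengths are in m, angles in rad, forces in N, time in s.
With the tool pointing down it reaches from about 0.35 to 0.85 m from the base axis. Payload 8.1 kg.
Tool frame: the origin (TCP) lies on the centre line of the jaws, within the pads' length; the fingertips stand 17 mm ahead of it and the grasp point (between the pads) lies 2 mm behind it; z points along the fingers, y is the line along which they close (so a half turn about z gives the same grasp; the last joint's range is limited). The gripper opens to 93 mm and grips with 3 to 60 N. Pads are 15 mm wide; open, the fingers measure 128 mm over their backs; the gripper's body (75 mm by 188 mm) begins 65 mm behind the grasp point.
Start: joints at [-1.269, 0.13, 1.488, -0, 1.523, -0.085], TCP at [0.226, -0.556, 0.236] pointing down, gripper open.
Joint ranges: [-2.96, 2.96], [-0.89, 2.26], [0.02, 2.5], [-1.34, 4.48], [0, 2.73], [-2.66, 2.66]. Speed limits (rad/s): [2.39, 2.39, 2.79, 3.14, 3.14, 3.14].

## Interface

Orientations are given as a rotation vector (axis times angle).
In Python, from plant import robot, optics, close_job, models gives the robot as it stands.
- The arm moves only by the shell command python3 -m inch 'ROWS' [OPENING] [FORCE]. ROWS is a JSON object of lists of equal length, an entry for each row: "travel": the shift along the tool's x, y, z in m, a list of three; "spin": the turn about the tool's z in rad. In form: {"travel": [[x, y, z], ...], "spin": [spin, ...]}. A call has 1 to 10 rows; each row is the pose to reach, as a shift and turn from the pose commanded when the call began, along the tool's axes at that moment; what a row does not reach only later rows make up. A row lasts 1/12 s, in which the tool goes at most 41.7 mm and 7.16 degrees, less where a joint would pass 70% of its speed; a pose out of reach is approached as far as the arm can. A call with a gripper value outside its range is refused whole. OPENING is the closure, from 0 (fully open) to 1 (shut), set as the call begins (- or left out, the last holds). The fingers move at their own pace and stop on an object; FORCE is the grip in N (left out, the last holds). Time passes only in rows, so rows that repeat a pose let the fingers close. It gives the time, the measured TCP pose, the force, the opening and the grip force at its end, in the units of the state.
- robot.read_state(): the state, without advancing time (a new reading comes with each control period).
- optics.read_camera(name): name is "scene" or "top" or "wrist"; returns (picture, depth): 420x560x3 uint8, red, green, blue; 420x560 float32, m along the optical axis (not along the pixel's ray), 0 where there is no reading.
- optics.camera_info(name): a dict with "camera_matrix" (3x3 intrinsics, pixels), "view" (4x4, takes a point from world to camera coordinates). Camera axes: x right, y down, z forward; pixel columns grow to the right and rows downward; lengths in m; the calibration is good to about 2 mm. A picture is of the moment at which its call begins: read the wrist's pose just before it. camera_info takes no time and is no camera call; for the wrist camera it gives the pose at the moment of the call.
- close_job(): hands the job in; it is judged then, once.
Trained networks look in the newest picture that a camera, given by its name, has taken for a name from the list of things; names that differ only in an ending like _2 or _b are one class to them, and where a whole thing is asked for, a point or a joint stands for the part that bears it (a point fixed in the world has none). Each returns a list of dicts, best first, with "p" (0 to 1); they miss things now and then, are a little off and sometimes report something else, mostly with a low value. They report only what shows in the picture. A call takes as long as a camera call. They do not tell look-alikes from the thing itself.
- models.look_for(camera, name): "centre" ([x, y, z] in m, in world coordinates, good to about 4 mm: the middle of the surface that is visible of it).
- models.masks_of(camera, name): "region" (420x560 bool, what is visible of it).
The state is a dict: "t": time; "q": joint angles; "dq": joint speeds; "joint_torque": joint torques, N m; "tool_pos": TCP position; "orientation": TCP orientation; "force": force on the tool from outside, world axes, zero at the start; "wrist_torque": the same for the moment, N m; "opening": finger opening in m; "gripper_force": force on a finger pad.
Only numpy, scipy, OpenCV 4.12 (cv2) and the standard library are available. Lean on these libraries where they do the work, as an engineer would, in place of code of your own. Each camera call takes 0.05 s, during which the arm holds its last target. There are 200 camera calls.

## Working session

There is one attempt and no reset: what is moved stays moved. The work goes in short steps, Python scripts to look and compute and a shell command to move; the robot and the scene stay as the last step left them, time stands still between calls to the robot, and variables do not carry over. Pictures are saved under pics/ and viewed, at most 14 in all, crops included, and the job is handed in when it is done.

```bash
mkdir -p pics; ls; python3 - <<'E'
from plant import robot, optics
import cv2
for n in("top","scene"):
    p,d=optics.read_camera(n); cv2.imwrite(f"pics/{n}0.png",p[:,:,::-1])
    i=optics.camera_info(n); print(n,i["camera_matrix"],i["view"])
s=robot.read_state(); print(s["t"],s["tool_pos"],s["orientation"],s["opening"])
E
```

```text
pics
top [[534.1604207    0.         278.46394401]
 [  0.         534.1604207  203.98843963]
 [  0.           0.           1.        ]] [[ 1.22025656e-02 -9.99897671e-01 -7.46621641e-03 -9.49392344e-05]
 [-9.84024202e-01 -1.06818617e-02 -1.77714007e-01  4.71212128e-01]
 [ 1.77616068e-01  9.51550446e-03 -9.84053854e-01  1.58468188e+00]
 [ 0.00000000e+00  0.00000000e+00  0.00000000e+00  1.00000000e+00]]
scene [[485.09299157   0.         282.00666789]
 [  0.         485.09299157 208.32149818]
 [  0.           0.           1.        ]] [[-8.93818581e-01  4.48427199e-01  1.17939373e-03  4.39122086e-01]
 [ 3.85516169e-01  7.69760521e-01 -5.08769127e-01 -1.56693828e-01]
 [-2.29053765e-01 -4.54292624e-01 -8.60902192e-01  1.38570948e+00]
 [ 0.00000000e+00  0.00000000e+00  0.00000000e+00  1.00000000e+00]]
0.1 [ 0.22620447 -0.55521192  0.23470875] [-3.08143994e+00 -6.03479949e-01  3.35718894e-04] 0.09278154336070502
```

View pics/top0.png

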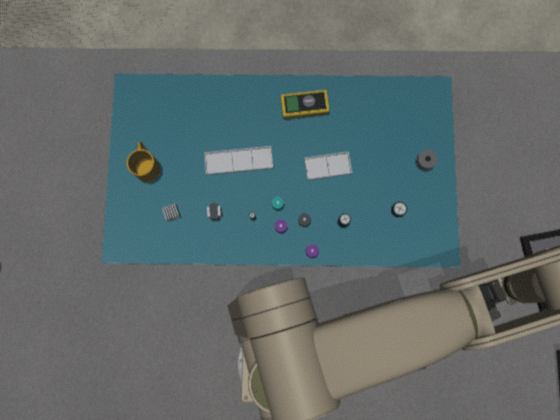

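View pics/scene0.png

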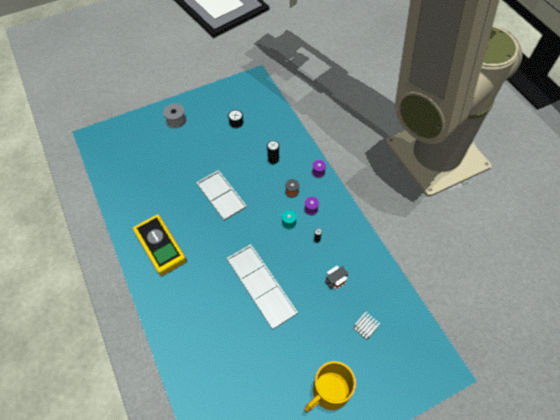

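The top view shows, left to right by (column, row):
- Parts row: heatsink (171,212), transformer (214,211), slim capacitor (252,216), choke (304,219) among turquoise and purple decoys, tall capacitor (345,219), squat capacitor (399,209).
- Trays: long tray (239,160) with its large bay on the left, short tray (328,165).

The scene view agrees with this layout. Next I'll measure from depth.

```bash
cat > h.py <<'E'
from plant import robot, optics, models
import numpy as np, cv2
from scipy.spatial.transform import Rotation as R
def cloud(n):
    i=optics.camera_info(n); p,d=optics.read_camera(n); i2=i
    K=i["camera_matrix"];V=i["view"]; v,u=np.mgrid[:420,:560]
    P=np.stack([(u-K[0,2])*d/K[0,0],(v-K[1,2])*d/K[1,1],d],-1)
    W=(P-V[:3,3])@V[:3,:3]; W[d<=0]=np.nan
    return p,W
def go(x,y,z,line=None):
    """shift/spin to put TCP at x,y,z with closing line at world angle `line` (mod pi)"""
    s=robot.read_state(); M=R.from_rotvec(s["orientation"]).as_matrix()
    t=M.T@(np.array([x,y,z])-s["tool_pos"]); sp=0
    a=np.arctan2(M[1,1],M[0,1])
    if line is not None:
        d=(line-a+np.pi/2)%np.pi-np.pi/2; sp=-d   # tool z points down
    print("t",round(s["t"],2),"tcp",s["tool_pos"].round(4),"closing",round(np.degrees(a),1),"q6",s["q"][5].round(2),"-> travel",t.round(4).tolist(),"spin",round(sp,3),"dist",np.linalg.norm(t).round(3))
E
python3 - <<'E'
from h import *
p,W=cloud("top")
z=W[...,2]; m=((z>0.006)&(z<0.13)&(W[...,0]>0.3)&(W[...,0]<0.85)&(abs(W[...,1])<.5)).astype(np.uint8)
n,l,st,c=cv2.connectedComponentsWithStats(m)
for k in range(1,n):
    if st[k,4]<15: continue
    q=W[l==k]; zt=np.nanpercentile(q[:,2],95); t=q[q[:,2]>zt-.006]
    r=cv2.minAreaRect((t[:,:2]*1000).astype(np.float32))
    print(st[k].tolist(),c[k].round(),"ztop",zt.round(3),"ctr",t.mean(0).round(3),"rect",np.round(r[0]),np.round(r[1]),round(r[2],1), "px rect",np.round(cv2.minAreaRect(np.argwhere(l==k)[:,::-1].astype(np.float32))[2]))
for nm in("long_tray","short_tray","heatsink","transformer","choke","tall_capacitor","squat_capacitor","slim_capacitor"):
    print(nm,[(np.round(r["centre"],3).tolist(),round(r["p"],2)) for r in models.look_for("top",nm)][:3])
print(robot.read_state()["t"])
E
```

```text
[280, 89, 51, 30, 1154] [304. 103.] ztop 0.044 ctr [ 0.802 -0.074  0.042] rect [800. -72.] [ 67. 144.] 6.8 px rect 84.0
[126, 141, 35, 42, 722] [143. 163.] ztop 0.096 ctr [0.588 0.42  0.094] rect [587. 421.] [83. 78.] 45.8 px rect 45.0
[241, 145, 26, 10, 49] [254. 148.] ztop 0.014 ctr [0.655 0.087 0.011] rect [649.  86.] [22. 79.] 6.7 px rect 82.0
[268, 146, 5, 9, 17] [270. 150.] ztop 0.014 ctr [0.651 0.033 0.011] rect [651.  33.] [29.  6.] 20.4 px rect 82.0
[417, 147, 21, 23, 325] [427. 158.] ztop 0.045 ctr [ 0.62  -0.454  0.042] rect [ 620. -455.] [57. 55.] 4.2 px rect 61.0
[207, 150, 19, 5, 30] [217. 152.] ztop 0.014 ctr [0.644 0.203 0.012] rect [644. 205.] [ 6. 51.] 3.6 px rect 6.0
[338, 150, 11, 7, 18] [343. 152.] ztop 0.011 ctr [ 0.645 -0.197  0.008] rect [ 647. -195.] [13. 37.] 23.6 px rect 68.0
[322, 153, 8, 17, 33] [327. 160.] ztop 0.015 ctr [ 0.615 -0.145  0.012] rect [ 614. -144.] [48. 13.] 4.3 px rect 70.0
[250, 156, 4, 11, 15] [251. 161.] ztop 0.015 ctr [0.613 0.093 0.012] rect [613.  94.] [31.  6.] 2.8 px rect 79.0
[255, 156, 19, 13, 43] [265. 165.] ztop 0.014 ctr [0.60
[... 1384 characters left out ...]
ctr [ 0.425 -0.191  0.068] rect [ 425. -192.] [29. 31.] 45.4 px rect 27.0
[275, 219, 13, 15, 136] [281. 225.] ztop 0.041 ctr [ 0.409 -0.001  0.038] rect [409.  -2.] [34. 33.] 0.6 px rect 85.0
[306, 243, 13, 14, 129] [312. 250.] ztop 0.04 ctr [ 0.333 -0.098  0.037] rect [333. -97.] [34. 34.] 46.9 px rect 34.0
long_tray [([0.622, 0.138, 0.002], 0.94)]
short_tray [([0.605, -0.147, 0.002], 0.88)]
heatsink [([0.621, -0.445, 0.038], 0.57)]
transformer [([0.45, 0.206, 0.042], 0.78)]
choke [([0.406, -0.002, 0.038], 0.71), ([0.33, -0.099, 0.036], 0.65), ([0.478, 0.009, 0.037], 0.58)]
tall_capacitor [([0.421, -0.19, 0.069], 0.72)]
squat_capacitor [([0.464, -0.362, 0.036], 0.48)]
slim_capacitor []
0.55
```

```bash
python3 - <<'E'
from h import *
i=optics.camera_info("top");K=i["camera_matrix"];V=i["view"];C=-V[:3,:3].T@V[:3,3]
optics.read_camera("top")
for nm in("long_tray","short_tray"):
    r=models.masks_of("top",nm)[0]["region"]
    c,_=cv2.findContours(r.astype(np.uint8),0,1); c=max(c,key=len)[:,0,:].astype(float)
    d=np.c_[(c[:,0]-K[0,2])/K[0,0],(c[:,1]-K[1,2])/K[1,1],np.ones(len(c))]@V[:3,:3]
    w=C+d*((0.008-C[2])/d[:,2])[:,None]
    print(nm,cv2.minAreaRect((w[:,:2]*1000).astype(np.float32)),w[:,:2].mean(0))
go(.465,-.364,.18,np.radians(5))
E
```

```text
long_tray ((619.109619140625, 134.53353881835938), (72.29607391357422, 211.9508514404297), 6.378293037414551) [0.61846701 0.13570312]
short_tray ((602.9710083007812, -148.33328247070312), (75.04745483398438, 142.3184356689453), 8.968658447265625) [ 0.60391417 -0.14801179]
t 0.7 tcp [ 0.2264 -0.5557  0.2357] closing -67.8 q6 -0.09 -> travel [0.2933, -0.0875, 0.0557] spin -1.271 dist 0.311
```

```bash
python3 -m inch '{"travel":[[0.03,-0.01,0.006],[0.065,-0.02,0.012],[0.1,-0.03,0.02],[0.135,-0.04,0.026],[0.17,-0.05,0.03],[0.2,-0.06,0.04],[0.235,-0.07,0.045],[0.265,-0.08,0.05],[0.293,-0.0875,0.056],[0.293,-0.0875,0.056]],"spin":[-0.12,-0.24,-0.36,-0.48,-0.6,-0.72,-0.84,-0.96,-1.08,-1.2]}' 0 20
cat >> h.py <<'E'
def parts(xy,rad=.06,zmin=.012,save=None):
    """segment tall things near xy in the wrist view"""
    p,W=cloud("wrist")
    if save: cv2.imwrite(save,p[:,:,::-1])
    z=W[...,2]; m=((z>zmin)&(z<.13)&(np.hypot(W[...,0]-xy[0],W[...,1]-xy[1])<rad)).astype(np.uint8)
    q=W[m>0]; zt=np.percentile(q[:,2],95); t=q[q[:,2]>zt-.006]
    r=cv2.minAreaRect((t[:,:2]*1000).astype(np.float32))
    print(len(t),"ztop",zt.round(4),"mean",t.mean(0).round(4),"rect",np.round(r[0],1),np.round(r[1],1),round(r[2],1))
E
python3 - <<'E'
from h import *
parts((.465,-.364),save="pics/w1.png"); go(.465,-.364,.18,np.radians(9))
E
```

```text
t: 1.53
tool_pos: [0.4679, -0.36, 0.1783]
orientation: [-2.191, -2.249, -0.003]
force: [-0.5, -0.2, -0.2]
opening: 0.0928
gripper_force: 0.0
1722 ztop 0.0355 mean [ 0.465  -0.3617  0.0342] rect [ 464.8 -362.6] [43.1 42.7] 47.5
t 1.58 tcp [ 0.4664 -0.3617  0.1788] closing 2.0 q6 -0.78 -> travel [-0.0023, -0.0015, -0.0012] spin -0.122 dist 0.003
```

View pics/w1.png

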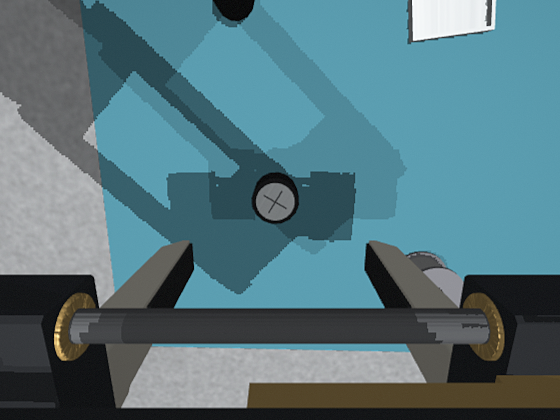

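The wrist view shows the squat can at about (275,198), centred between the jaws. It measures (0.465, -0.362).

```bash
python3 -c "
from h import *
go(.465,-.3622,.028,np.radians(9))"
```

```text
t 1.58 tcp [ 0.4664 -0.3617  0.1788] closing 2.0 q6 -0.78 -> travel [-0.0007, -0.0013, 0.1508] spin -0.122 dist 0.151
```

```bash
python3 -m inch '{"travel":[[-0.0007,-0.0013,0.035],[-0.0007,-0.0013,0.07],[-0.0007,-0.0013,0.1],[-0.0007,-0.0013,0.125],[-0.0007,-0.0013,0.14],[-0.0007,-0.0013,0.15],[-0.0007,-0.0013,0.15],[-0.0007,-0.0013,0.15]],"spin":[-0.12,-0.12,-0.12,-0.12,-0.12,-0.12,-0.12,-0.12]}'
python3 -m inch '{"travel":[[0,0,0],[0,0,0],[0,0,0],[0,0,0],[0,0,0],[0,0,0],[0,0,0]],"spin":[0,0,0,0,0,0,0]}' 1 20
python3 -m inch '{"travel":[[0,0,-0.02],[0,0,-0.05],[0,0,-0.08],[0,0,-0.1],[0,0,-0.1]],"spin":[0,0,0,0,0]}'
python3 - <<'E'
from h import *
a=np.radians(9); c=np.array([.603,-.148]); d=np.array([-np.sin(a),np.cos(a)])
for k in(.0345,-.0345): print((c+k*d).round(4))
x,y=c-.0345*d; go(x,y,.13,a)
E
```

```text
t: 2.25
tool_pos: [0.4633, -0.3652, 0.03]
orientation: [-2.067, -2.365, 0.0]
force: [0.7, -0.9, 1.1]
opening: 0.0931
gripper_force: 0.0
t: 2.83
tool_pos: [0.4635, -0.3648, 0.0298]
orientation: [2.065, 2.367, -0.0]
force: [0.5, 0.1, 0.3]
opening: 0.0508
gripper_force: 0.0
t: 3.25
tool_pos: [0.4659, -0.367, 0.1355]
orientation: [2.06, 2.361, -0.0]
force: [-0.2, -0.2, 0.6]
opening: 0.0422
gripper_force: 20.0
[ 0.5976 -0.1139]
[ 0.6084 -0.1821]
t 3.25 tcp [ 0.4659 -0.367   0.1355] closing 7.8 q6 -0.89 -> travel [0.1639, 0.1663, 0.0054] spin -0.021 dist 0.234
```

The fingers closed later than I expected, so I'll check how the part is held.

```bash
python3 - <<'E'
from h import *
p,W=cloud("wrist"); cv2.imwrite("pics/w2.png",p[:,:,::-1])
E
```

```text
(no output)
```

View pics/w2.png

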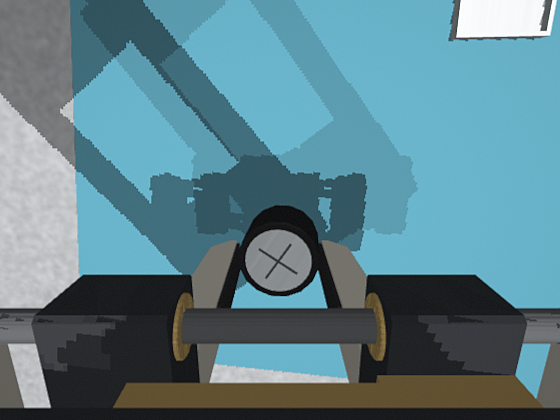

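The can is held between the jaws at about (280,260), and I can see part of its side. Next I'll get its height from depth.

```bash
python3 - <<'E'
from h import *
s=robot.read_state(); print(s["tool_pos"])
p,W=cloud("wrist")
for a,b in((280,260),(270,250),(290,270),(280,285),(280,240)): print(W[b,a].round(4))
E
```

```text
[ 0.46498811 -0.36625724  0.13283003]
[ 0.4664 -0.3658  0.1202]
[ 0.4604 -0.3609  0.12  ]
[ 0.4725 -0.3706  0.1206]
[ 0.4683 -0.3798  0.1212]
[ 0.4649 -0.3546  0.1198]
```

The grip is shallow, only about 4 mm of pad. I'll set the part back on the bench and regrip lower.

```bash
python3 -m inch '{"travel":[[0,0,0.03],[0,0,0.06],[0,0,0.075],[0,0,0.083],[0,0,0.0835],[0,0,0.0835]],"spin":[0,0,0,0,0,0]}'
python3 -m inch '{"travel":[[0,0,0],[0,0,0],[0,0,0],[0,0,0],[0,0,0.01],[0,0,0.02],[0,0,0.021],[0,0,0.021]],"spin":[0,0,0,0,0,0,0,0]}' 0.35
python3 -m inch '{"travel":[[0,0,0],[0,0,0],[0,0,0],[0,0,0],[0,0,0],[0,0,0],[0,0,0],[0,0,0]],"spin":[0,0,0,0,0,0,0,0]}' 1 20
python3 -m inch '{"travel":[[0,0,0],[0,0,0]],"spin":[0,0]}'
```

```text
t: 3.85
tool_pos: [0.4623, -0.3638, 0.0441]
orientation: [-2.063, -2.365, -0.0]
force: [-0.2, 0.4, -0.5]
opening: 0.0431
gripper_force: 20.0
t: 4.52
tool_pos: [0.4623, -0.3638, 0.0232]
orientation: [-2.063, -2.365, -0.0]
force: [0.5, 0.1, -0.3]
opening: 0.0607
gripper_force: 0.0
t: 5.18
tool_pos: [0.4636, -0.3651, 0.0255]
orientation: [2.065, 2.367, -0.0]
force: [0.5, 0.2, 2.8]
opening: 0.0436
gripper_force: 20.0
t: 5.35
tool_pos: [0.4637, -0.3651, 0.0255]
orientation: [2.065, 2.367, -0.0]
force: [-0.4, 0.6, 4.1]
opening: 0.0433
gripper_force: 20.0
```

```bash
python3 -m inch '{"travel":[[0,0,-0.03],[0,0,-0.06],[0,0,-0.09],[0,0,-0.1],[0,0,-0.1]],"spin":[0,0,0,0,0]}'
python3 - <<'E'
from h import *
p,W=cloud("wrist")
for a,b in((280,260),(280,240)): print(W[b,a].round(4))
go(.6084,-.1821,.13,np.radians(9))
E
```

```text
t: 5.77
tool_pos: [0.4651, -0.3664, 0.1286]
orientation: [2.061, 2.363, -0.0]
force: [0.2, -0.2, -0.7]
opening: 0.0435
gripper_force: 20.0
[ 0.465  -0.3558  0.1374]
[ 0.4637 -0.3462  0.137 ]
t 5.82 tcp [ 0.464  -0.3654  0.1259] closing 7.8 q6 -0.89 -> travel [0.162, 0.1679, -0.0041] spin -0.021 dist 0.233
```

```bash
python3 -m inch '{"travel":[[0.023,0.024,0],[0.046,0.048,0],[0.07,0.072,0],[0.093,0.096,0],[0.116,0.12,0],[0.14,0.144,0],[0.155,0.16,0],[0.162,0.168,0],[0.162,0.168,0],[0.162,0.168,0]],"spin":[-0.02,-0.02,-0.02,-0.02,-0.02,-0.02,-0.02,-0.02,-0.02,-0.02]}'
python3 - <<'E'
from h import *
p,W=cloud("wrist"); cv2.imwrite("pics/w3.png",p[:,:,::-1])
go(.6084,-.1821,.0305,np.radians(9))
E
```

```text
t: 6.65
tool_pos: [0.6067, -0.1816, 0.1231]
orientation: [-2.039, -2.387, 0.002]
force: [-0.3, 0.4, -1.1]
opening: 0.0432
gripper_force: 20.0
t 6.7 tcp [ 0.6066 -0.1823  0.1236] closing 8.9 q6 -0.53 -> travel [-0.0001, 0.0021, 0.0931] spin -0.001 dist 0.093
```

View pics/w3.png

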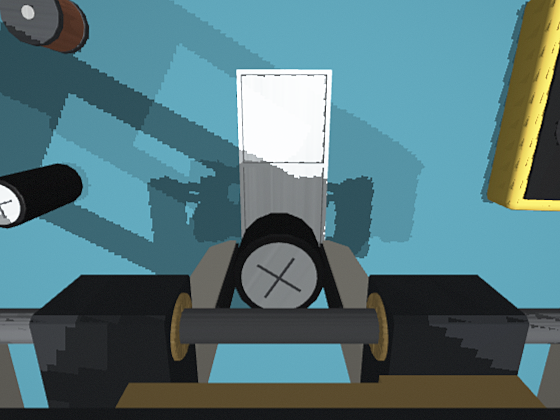

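The tray lies straight along the view: far corners about (237,70) and (330,70), divider at about row 162. I'll work out the tray pose from these.

```bash
cat >> h.py <<'E'
def px(i,u,v,z):
    K=i["camera_matrix"];V=i["view"];C=-V[:3,:3].T@V[:3,3]
    d=np.array([(u-K[0,2])/K[0,0],(v-K[1,2])/K[1,1],1])@V[:3,:3]
    return (C+d*(z-C[2])/d[2])[:2]
E
python3 - <<'E'
from h import *
i=optics.camera_info("wrist")
A=px(i,237,70,.01);B=px(i,330,70,.01);D=px(i,283.5,162.5,.01)
print(A,B,np.linalg.norm(B-A),D, "yaw",np.degrees(np.arctan2(*(B-A)[::-1])))
m=(A+B)/2; u=(D-m)/np.linalg.norm(D-m); print("centre from far end",m+u*.0705,"bay-",D+u*.0345, "bay+",D-u*.0345)
E
```

```text
[ 0.56062152 -0.08319594] [ 0.62815159 -0.0726541 ] 0.06834794701755581 [ 0.60518588 -0.14526909] yaw 8.872599639295892
centre from far end [ 0.60554935 -0.14753566] bay- [ 0.61064852 -0.17933387] bay+ [ 0.59972323 -0.1112043 ]
```

```bash
python3 -m inch '{"travel":[[0,0.003,0.03],[0,0.003,0.06],[0,0.003,0.08],[0,0.003,0.09],[0,0.003,0.0935],[0,0.003,0.0935]],"spin":[0,0,0,0,0,0]}'
python3 -m inch '{"travel":[[0,0,0],[0,0,0],[0,0,0],[0,0,0],[0,0,0]],"spin":[0,0,0,0,0]}' 0.25
python3 -m inch '{"travel":[[0,0,-0.03],[0,0,-0.065],[0,0,-0.1],[0,0,-0.12],[0,0,-0.12]],"spin":[0,0,0,0,0]}' 0
python3 - <<'E'
from h import *
p,W=cloud("wrist"); cv2.imwrite("pics/w4.png",p[:,:,::-1])
parts((.609,-.181),.04,zmin=.025)
go(.425,-.191,.18,np.radians(6.5))
E
```

```text
t: 7.2
tool_pos: [0.6099, -0.182, 0.031]
orientation: [-2.042, -2.385, 0.001]
force: [-0.0, 0.2, -0.3]
opening: 0.0436
gripper_force: 20.0
t: 7.62
tool_pos: [0.6115, -0.1812, 0.0326]
orientation: [2.04, 2.387, 0.001]
force: [0.5, -0.2, 0.3]
opening: 0.0682
gripper_force: 0.0
t: 8.03
tool_pos: [0.6144, -0.1823, 0.1592]
orientation: [2.035, 2.38, 0.006]
force: [0.5, -0.2, 1.0]
opening: 0.0924
gripper_force: 0.0
2044 ztop 0.0385 mean [ 0.6111 -0.1791  0.0372] rect [ 611.2 -179.8] [42.1 43.3] 10.1
t 8.13 tcp [ 0.6117 -0.1813  0.1532] closing 8.9 q6 -0.52 -> travel [0.0194, -0.1859, -0.0274] spin 0.043 dist 0.189
```

Squat capacitor is seated: top 38.5 mm against the expected 37, with a bias of about 1.5 mm. Next, the tall capacitor.

```bash
python3 -m inch '{"travel":[[0.003,-0.03,-0.01],[0.007,-0.065,-0.02],[0.01,-0.1,-0.027],[0.014,-0.135,-0.027],[0.018,-0.165,-0.027],[0.019,-0.182,-0.027],[0.019,-0.186,-0.027],[0.019,-0.186,-0.027]],"spin":[0.04,0.04,0.04,0.04,0.04,0.04,0.04,0.04]}'
python3 - <<'E'
from h import *
parts((.425,-.191),.04,zmin=.05)
go(.425,-.191,.04,np.radians(6.5))
E
```

```text
t: 8.8
tool_pos: [0.4229, -0.191, 0.1773]
orientation: [-2.089, -2.344, 0.001]
force: [-0.6, -0.0, -0.3]
opening: 0.0928
gripper_force: 0.0
1282 ztop 0.0674 mean [ 0.4258 -0.1901  0.0661] rect [ 426.2 -190.7] [32.8 33.1] 5.4
t 8.85 tcp [ 0.424  -0.1911  0.1777] closing 6.6 q6 -0.65 -> travel [-0.0002, 0.0011, 0.1377] spin 0.002 dist 0.138
```

```bash
python3 -m inch '{"travel":[[0.0005,0.002,0.03],[0.0005,0.002,0.065],[0.0005,0.002,0.1],[0.0005,0.002,0.125],[0.0005,0.002,0.135],[0.0005,0.002,0.137],[0.0005,0.002,0.137]],"spin":[0,0,0,0,0,0,0]}' 0.3
python3 -m inch '{"travel":[[0,0,0],[0,0,0],[0,0,0],[0,0,0],[0,0,0],[0,0,0],[0,0,0],[0,0,0]],"spin":[0,0,0,0,0,0,0,0]}' 1 20
python3 -m inch '{"travel":[[0,0,0],[0,0,0],[0,0,-0.02],[0,0,-0.05],[0,0,-0.085],[0,0,-0.1],[0,0,-0.1],[0,0,-0.1]],"spin":[0,0,0,0,0,0,0,0]}'
python3 - <<'E'
from h import *
a=np.radians(6.4); c=np.array([.6187,.1345]); d=np.array([-np.sin(a),np.cos(a)])
for k in(.063,-.01,-.073): print((c+k*d).round(4))
x,y=c-.01*d; go(x,y,.14,a)
E
```

```text
t: 9.43
tool_pos: [0.4265, -0.1903, 0.0414]
orientation: [-2.088, -2.346, 0.0]
force: [0.6, 0.5, 0.1]
opening: 0.0652
gripper_force: 0.0
t: 10.1
tool_pos: [0.4265, -0.1908, 0.0424]
orientation: [2.088, 2.346, 0.0]
force: [-0.9, -0.5, 6.5]
opening: 0.0334
gripper_force: 20.0
t: 10.77
tool_pos: [0.4266, -0.1908, 0.1422]
orientation: [2.088, 2.345, 0.001]
force: [-0.4, 0.5, -1.7]
opening: 0.0337
gripper_force: 20.0
[0.6117 0.1971]
[0.6198 0.1246]
[0.6268 0.062 ]
t 10.77 tcp [ 0.4266 -0.1908  0.1422] closing 6.6 q6 -0.65 -> travel [0.2909, 0.2284, 0.0022] spin 0.004 dist 0.37
```

```bash
python3 -m inch '{"travel":[[0.026,0.021,0],[0.054,0.043,0],[0.084,0.066,0],[0.114,0.09,0],[0.144,0.113,0],[0.174,0.137,0],[0.204,0.16,0],[0.234,0.184,0],[0.262,0.206,0],[0.283,0.222,0]],"spin":[0,0,0,0,0,0,0,0,0,0]}'
python3 -m inch '{"travel":[[0.008,0.006,0],[0.008,0.006,0],[0.008,0.006,0]],"spin":[0,0,0]}'
python3 - <<'E'
from h import *
p,W=cloud("wrist"); cv2.imwrite("pics/w5.png",p[:,:,::-1])
go(.6198,.1246,.0455,np.radians(6.4))
E
```

```text
t: 11.6
tool_pos: [0.6132, 0.119, 0.1383]
orientation: [-2.086, -2.345, 0.004]
force: [-0.3, -0.4, -0.9]
opening: 0.0338
gripper_force: 20.0
t: 11.85
tool_pos: [0.6175, 0.1245, 0.1394]
orientation: [-2.087, -2.346, 0.005]
force: [-0.5, 0.7, -1.3]
opening: 0.0334
gripper_force: 20.0
t 11.9 tcp [0.6176 0.1238 0.1399] closing 6.6 q6 0.0 -> travel [0.0006, 0.0026, 0.0944] spin 0.004 dist 0.094
```

View pics/w5.png

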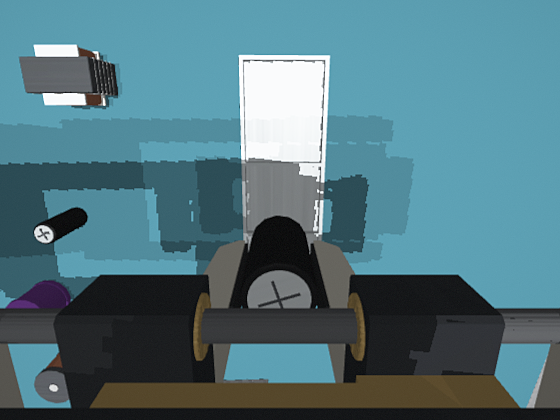

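The long tray's far corners are about (239,56) and (329,56), and the large/middle divider is near (284,162).

```bash
python3 - <<'E'
from h import *
i=optics.camera_info("wrist")
A=px(i,239,56,.01);B=px(i,329,56,.01);D=px(i,284,162,.01)
m=(A+B)/2; u=(D-m)/np.linalg.norm(D-m)
print(np.linalg.norm(B-A),np.linalg.norm(D-m),"yaw",np.degrees(np.arctan2(*(B-A)[::-1])))
c=(m+u*.106+D+u*.0215)/2
for k in(.063,-.01,-.073): print((c-k*u).round(4))
x,y=c+.01*u; go(x,y,.0455,np.radians(6.4))
E
```

```text
0.06947153064567511 0.08207298715842008 yaw 6.577388481005812
[0.6136 0.1988]
[0.6223 0.1263]
[0.6298 0.0638]
t 11.9 tcp [0.6176 0.1238 0.1399] closing 6.6 q6 0.0 -> travel [0.002, 0.0053, 0.0944] spin 0.004 dist 0.095
```

```bash
python3 -m inch '{"travel":[[0.0013,0.004,0.03],[0.0013,0.004,0.06],[0.0013,0.004,0.08],[0.0013,0.004,0.09],[0.0013,0.004,0.094],[0.0013,0.004,0.094]],"spin":[0,0,0,0,0,0]}'
python3 -m inch '{"travel":[[0,0,0],[0,0,0],[0,0,0],[0,0,0],[0,0,0]],"spin":[0,0,0,0,0]}' 0.35
python3 -m inch '{"travel":[[0,0,-0.03],[0,0,-0.065],[0,0,-0.1],[0,0,-0.135],[0,0,-0.14],[0,0,-0.14]],"spin":[0,0,0,0,0,0]}' 0
python3 - <<'E'
from h import *
parts((.621,.1255),.04,zmin=.05)
go(.429,-.074,.18,np.radians(6.5))
E
```

```text
t: 12.4
tool_pos: [0.6219, 0.1255, 0.0473]
orientation: [-2.09, -2.344, 0.002]
force: [0.5, -0.1, -0.6]
opening: 0.0337
gripper_force: 20.0
t: 12.82
tool_pos: [0.6232, 0.1268, 0.0485]
orientation: [2.088, 2.346, 0.002]
force: [0.7, -0.1, -0.1]
opening: 0.0591
gripper_force: 0.0
t: 13.32
tool_pos: [0.6252, 0.1271, 0.1924]
orientation: [2.085, 2.343, 0.009]
force: [-0.4, -0.1, 0.3]
opening: 0.092
gripper_force: 0.0
1178 ztop 0.0705 mean [0.6236 0.1266 0.0692] rect [623.9 126. ] [32.6 33.1] 5.9
t 13.37 tcp [0.6237 0.1269 0.1893] closing 6.7 q6 0.0 -> travel [-0.177, -0.2167, 0.0086] spin 0.003 dist 0.28
```

```bash
python3 -m inch '{"travel":[[-0.018,-0.022,0],[-0.04,-0.049,0.008],[-0.062,-0.076,0.008],[-0.084,-0.103,0.008],[-0.106,-0.13,0.008],[-0.128,-0.157,0.008],[-0.15,-0.184,0.008],[-0.168,-0.206,0.008],[-0.177,-0.217,0.008],[-0.177,-0.217,0.008]],"spin":[0,0,0,0,0,0,0,0,0,0]}'
python3 - <<'E'
from h import *
parts((.429,-.074),.035,zmin=.025,save="pics/w6.png")
go(.429,-.074,.028,np.radians(6.5))
E
```

```text
t: 14.2
tool_pos: [0.4248, -0.0756, 0.1773]
orientation: [-2.09, -2.342, 0.004]
force: [-0.1, -1.2, 0.6]
opening: 0.0927
gripper_force: 0.0
1341 ztop 0.037 mean [ 0.4285 -0.0703  0.0358] rect [428.9 -71. ] [36.9 37.3] 6.5
t 14.25 tcp [ 0.426  -0.0747  0.1777] closing 6.5 q6 -0.41 -> travel [0.0002, 0.0034, 0.1497] spin 0.0 dist 0.15
```

View pics/w6.png

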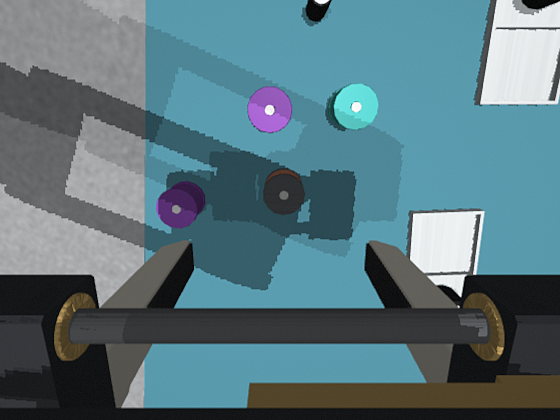

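The copper choke is at about (284,192), with purple decoys at (180,205) and (269,108) and the turquoise one at (356,106). The fingers clear all of them.

```bash
python3 -m inch '{"travel":[[0.003,0.003,0.03],[0.003,0.003,0.065],[0.003,0.003,0.1],[0.003,0.003,0.13],[0.003,0.003,0.143],[0.003,0.003,0.1485],[0.003,0.003,0.1485]],"spin":[0,0,0,0,0,0,0]}' 0.25
python3 -m inch '{"travel":[[0,0,0],[0,0,0],[0,0,0],[0,0,0],[0,0,0],[0,0,0],[0,0,0],[0,0,0]],"spin":[0,0,0,0,0,0,0,0]}' 1 20
python3 -m inch '{"travel":[[0,0,0],[0,0,0],[0,0,-0.02],[0,0,-0.05],[0,0,-0.085],[0,0,-0.11],[0,0,-0.11],[0,0,-0.11]],"spin":[0,0,0,0,0,0,0,0]}'
python3 -c "
from h import *
go(.6293,.0635,.14,np.radians(6.5))"
```

```text
t: 14.83
tool_pos: [0.4288, -0.0696, 0.0288]
orientation: [-2.085, -2.344, 0.003]
force: [0.6, -0.7, 0.7]
opening: 0.0694
gripper_force: 0.0
t: 15.5
tool_pos: [0.4308, -0.0711, 0.0318]
orientation: [2.088, 2.346, 0.001]
force: [-1.6, 0.8, 6.7]
opening: 0.0368
gripper_force: 20.0
t: 16.17
tool_pos: [0.4316, -0.0713, 0.1428]
orientation: [2.087, 2.344, 0.003]
force: [0.8, 0.2, -0.3]
opening: 0.0371
gripper_force: 20.0
t 16.17 tcp [ 0.4316 -0.0713  0.1428] closing 6.6 q6 -0.4 -> travel [0.111, 0.212, 0.0034] spin 0.002 dist 0.239
```

```bash
python3 -m inch '{"travel":[[0.012,0.023,0],[0.027,0.052,0],[0.043,0.083,0],[0.06,0.114,0],[0.076,0.145,0],[0.092,0.176,0],[0.104,0.2,0],[0.111,0.212,0],[0.111,0.212,0],[0.111,0.212,0]],"spin":[0,0,0,0,0,0,0,0,0,0]}'
python3 -c "
from h import *
go(.6293,.0635,.0345,np.radians(6.5))"
```

```text
t: 17.0
tool_pos: [0.6267, 0.0641, 0.1384]
orientation: [-2.086, -2.345, 0.005]
force: [-0.0, 0.6, -0.9]
opening: 0.0366
gripper_force: 20.0
t 17.0 tcp [0.6267 0.0641 0.1384] closing 6.7 q6 -0.1 -> travel [-0.0009, 0.0029, 0.1039] spin 0.004 dist 0.104
```

```bash
python3 -m inch '{"travel":[[-0.001,0.003,0.03],[-0.001,0.003,0.065],[-0.001,0.003,0.09],[-0.001,0.003,0.1],[-0.001,0.003,0.104],[-0.001,0.003,0.104]],"spin":[0,0,0,0,0,0]}'
python3 -m inch '{"travel":[[0,0,0],[0,0,0],[0,0,0],[0,0,0],[0,0,0]],"spin":[0,0,0,0,0]}' 0.35
python3 -m inch '{"travel":[[0,0,-0.03],[0,0,-0.065],[0,0,-0.1],[0,0,-0.135],[0,0,-0.145],[0,0,-0.145]],"spin":[0,0,0,0,0,0]}' 0
python3 - <<'E'
from h import *
parts((.629,.0635),.03,zmin=.025)
go(.45,.205,.18,np.radians(13))
E
```

```text
t: 17.5
tool_pos: [0.63, 0.0627, 0.0365]
orientation: [-2.089, -2.345, 0.002]
force: [-0.7, -0.4, -0.7]
opening: 0.0372
gripper_force: 20.0
t: 17.92
tool_pos: [0.6318, 0.0633, 0.0382]
orientation: [2.088, 2.346, 0.002]
force: [0.5, -0.3, 0.7]
opening: 0.0602
gripper_force: 0.0
t: 18.42
tool_pos: [0.634, 0.0634, 0.1878]
orientation: [2.084, 2.342, 0.009]
force: [0.8, 0.3, 0.0]
opening: 0.092
gripper_force: 0.0
1275 ztop 0.04 mean [0.6325 0.0641 0.0388] rect [632.6  63.5] [37.  37.1] 27.9
t 18.47 tcp [0.6324 0.0633 0.1844] closing 6.7 q6 -0.1 -> travel [0.1618, -0.1648, 0.0036] spin -0.111 dist 0.231
```

```bash
python3 -m inch '{"travel":[[0.016,-0.016,0],[0.04,-0.041,0.003],[0.065,-0.066,0.003],[0.09,-0.091,0.003],[0.115,-0.117,0.003],[0.138,-0.14,0.003],[0.154,-0.157,0.003],[0.162,-0.165,0.003],[0.162,-0.165,0.003],[0.162,-0.165,0.003]],"spin":[-0.1,-0.11,-0.11,-0.11,-0.11,-0.11,-0.11,-0.11,-0.11,-0.11]}'
python3 - <<'E'
from h import *
parts((.45,.205),.05,zmin=.02,save="pics/w7.png")
p,W=cloud("wrist"); z=W[...,2]
m=(z>.036)&(z<.06)&(np.hypot(W[...,0]-.45,W[...,1]-.205)<.05)
# dark core vs whole
g=p.max(-1); 
for nm,k in(("dark",m&(g<110)),):
    t=W[k]; r=cv2.minAreaRect((t[:,:2]*1000).astype(np.float32)); print(nm,len(t),t.mean(0).round(4),r)
go(.45,.205,.028,np.radians(13))
E
```

```text
t: 19.3
tool_pos: [0.4481, 0.2049, 0.1779]
orientation: [-1.955, -2.459, 0.002]
force: [0.4, 0.0, 0.4]
opening: 0.093
gripper_force: 0.0
1703 ztop 0.0408 mean [0.4506 0.2075 0.0391] rect [450.8 206.8] [47.9 40.2] 6.8
dark 1419 [0.4506 0.2072 0.0398] ((450.7979431152344, 206.69032287597656), (47.89202880859375, 24.403371810913086), 6.701827049255371)
t 19.4 tcp [0.4491 0.2043 0.1785] closing 12.9 q6 0.1 -> travel [0.0006, 0.0011, 0.1505] spin -0.002 dist 0.15
```

View pics/w7.png

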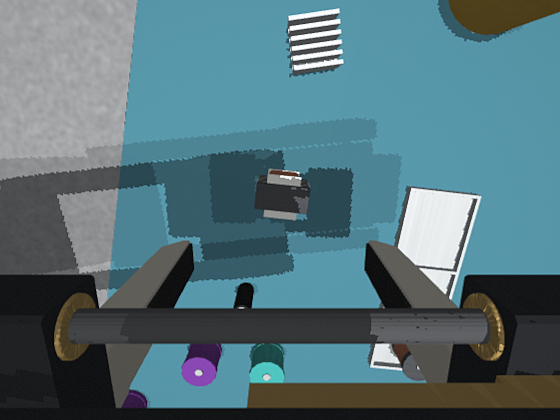

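The transformer is at about (283,193), turned to 6.7°. The heatsink's fins run roughly left to right at (316,43), so it has to be gripped across them.

```bash
python3 -c "
from h import *
go(.4508,.2068,.030,np.radians(6.7))"
```

```text
t 19.4 tcp [0.4491 0.2043 0.1785] closing 12.9 q6 0.1 -> travel [0.0021, 0.0023, 0.1485] spin 0.108 dist 0.149
```

```bash
python3 -m inch '{"travel":[[0.002,0.002,0.03],[0.002,0.002,0.065],[0.002,0.002,0.1],[0.002,0.002,0.13],[0.002,0.002,0.143],[0.002,0.002,0.1485],[0.002,0.002,0.1485]],"spin":[0.1,0.108,0.108,0.108,0.108,0.108,0.108]}' 0.15
python3 -m inch '{"travel":[[0,0,0],[0,0,0],[0,0,0],[0,0,0],[0,0,0],[0,0,0],[0,0,0],[0,0,0]],"spin":[0,0,0,0,0,0,0,0]}' 1 35
python3 -m inch '{"travel":[[0,0,0],[0,0,0],[0,0,-0.02],[0,0,-0.05],[0,0,-0.085],[0,0,-0.11],[0,0,-0.11],[0,0,-0.11]],"spin":[0,0,0,0,0,0,0,0]}'
python3 -c "
from h import *
go(.613,.1985,.14,np.radians(6.5))"
```

```text
t: 19.98
tool_pos: [0.4495, 0.2063, 0.0289]
orientation: [-2.087, -2.346, 0.005]
force: [-0.6, 0.5, -0.2]
opening: 0.0791
gripper_force: 0.0
t: 20.65
tool_pos: [0.4506, 0.2077, 0.0315]
orientation: [2.086, 2.348, 0.002]
force: [-1.3, -0.9, 6.4]
opening: 0.048
gripper_force: 35.0
t: 21.32
tool_pos: [0.4511, 0.2079, 0.1421]
orientation: [2.085, 2.347, 0.005]
force: [-0.0, -0.8, -2.4]
opening: 0.0473
gripper_force: 35.0
t 21.32 tcp [0.4511 0.2079 0.1421] closing 6.8 q6 0.21 -> travel [-0.0284, 0.1597, 0.0027] spin 0.005 dist 0.162
```

```bash
python3 -m inch '{"travel":[[-0.004,0.02,0],[-0.01,0.05,0],[-0.015,0.08,0],[-0.02,0.11,0],[-0.025,0.14,0],[-0.028,0.155,0],[-0.028,0.16,0],[-0.028,0.16,0],[-0.028,0.16,0]],"spin":[0,0,0,0,0,0,0,0,0]}'
python3 -c "
from h import *
go(.613,.1985,.0345,np.radians(6.5))"
```

```text
t: 22.07
tool_pos: [0.6105, 0.1984, 0.1385]
orientation: [-2.085, -2.347, 0.005]
force: [-0.5, -0.1, -1.7]
opening: 0.0476
gripper_force: 35.0
t 22.07 tcp [0.6105 0.1984 0.1385] closing 6.8 q6 0.12 -> travel [-0.0002, 0.0029, 0.104] spin 0.005 dist 0.104
```

```bash
python3 -m inch '{"travel":[[0,0.002,0.03],[0,0.002,0.065],[0,0.002,0.09],[0,0.002,0.1],[0,0.002,0.104],[0,0.002,0.104]],"spin":[0,0,0,0,0,0]}'
python3 -m inch '{"travel":[[0,0,0],[0,0,0],[0,0,0],[0,0,0],[0,0,0]],"spin":[0,0,0,0,0]}' 0.2
python3 -m inch '{"travel":[[0,0,-0.03],[0,0,-0.065],[0,0,-0.1],[0,0,-0.135],[0,0,-0.145],[0,0,-0.145]],"spin":[0,0,0,0,0,0]}' 0
python3 - <<'E'
from h import *
parts((.613,.1985),.04,zmin=.025)
go(.447,.337,.18,np.radians(-69))
E
```

```text
t: 22.57
tool_pos: [0.6129, 0.1989, 0.0362]
orientation: [-2.085, -2.348, 0.002]
force: [-0.0, -1.0, -1.2]
opening: 0.0472
gripper_force: 35.0
t: 22.98
tool_pos: [0.6148, 0.1989, 0.0376]
orientation: [2.086, 2.348, 0.002]
force: [-0.1, -0.4, -0.3]
opening: 0.0732
gripper_force: 0.0
t: 23.48
tool_pos: [0.6169, 0.1994, 0.1873]
orientation: [2.083, 2.345, 0.011]
force: [0.2, 0.5, 0.1]
opening: 0.0927
gripper_force: 0.0
1630 ztop 0.0438 mean [0.6143 0.1987 0.0421] rect [614.4 197.9] [47.9 39.4] 6.5
t 23.53 tcp [0.6154 0.199  0.1839] closing 6.8 q6 0.12 -> travel [0.1568, -0.1511, 0.0033] spin 1.322 dist 0.218
```

```bash
python3 -m inch '{"travel":[[0.016,-0.015,0],[0.036,-0.035,0.003],[0.057,-0.055,0.003],[0.078,-0.075,0.003],[0.1,-0.096,0.003],[0.12,-0.116,0.003],[0.138,-0.133,0.003],[0.15,-0.145,0.003],[0.156,-0.15,0.003],[0.157,-0.151,0.003]],"spin":[0.12,0.24,0.36,0.48,0.6,0.72,0.84,0.96,1.08,1.2]}'
python3 -m inch '{"travel":[[0,0,0],[0,0,0],[0,0,0]],"spin":[0.12,0.12,0.12]}'
python3 - <<'E'
from h import *
parts((.447,.337),.045,zmin=.02,save="pics/w8.png")
E
```

```text
t: 24.37
tool_pos: [0.4429, 0.3373, 0.1755]
orientation: [3.049, 0.754, -0.007]
force: [-0.4, 0.7, -0.1]
opening: 0.0926
gripper_force: 0.0
t: 24.62
tool_pos: [0.4447, 0.3363, 0.1764]
orientation: [3.086, 0.582, -0.005]
force: [-0.2, -0.6, -0.5]
opening: 0.0926
gripper_force: 0.0
884 ztop 0.0349 mean [0.4497 0.3391 0.0337] rect [448.7 339.4] [40.3 40. ] 21.0
```

View pics/w8.png

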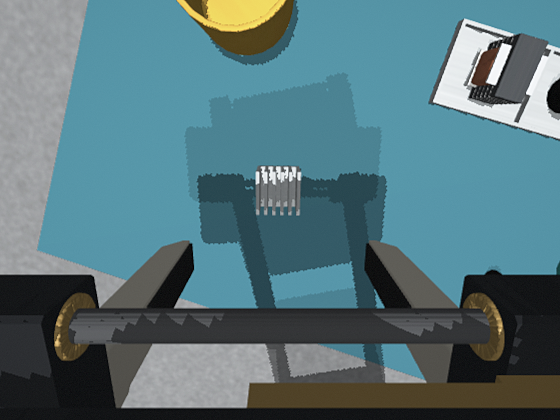

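The heatsink is at about (278,190), its fins now upright in the image, so the jaws will close across the outer fins. The mug at (240,30) is well clear.

```bash
python3 -c "
from h import *
go(.4487,.3393,.0275,np.radians(-69))"
```

```text
t 24.67 tcp [0.445  0.3363 0.1768] closing -68.6 q6 1.75 -> travel [0.005, -0.0015, 0.1493] spin 0.006 dist 0.149
```

```bash
python3 -m inch '{"travel":[[0.005,-0.0015,0.03],[0.005,-0.0015,0.065],[0.005,-0.0015,0.1],[0.005,-0.0015,0.13],[0.005,-0.0015,0.143],[0.005,-0.0015,0.149],[0.005,-0.0015,0.149]],"spin":[0,0,0,0,0,0,0]}' 0.25
python3 -m inch '{"travel":[[0,0,0],[0,0,0],[0,0,0],[0,0,0],[0,0,0],[0,0,0],[0,0,0],[0,0,0]],"spin":[0,0,0,0,0,0,0,0]}' 1 20
python3 -m inch '{"travel":[[0,0,0],[0,0,0],[0,0,-0.02],[0,0,-0.05],[0,0,-0.085],[0,0,-0.12],[0,0,-0.12],[0,0,-0.12]],"spin":[0,0,0,0,0,0,0,0]}'
python3 -c "
from h import *
go(.599,-.1115,.15,np.radians(9))"
```

```text
t: 25.25
tool_pos: [0.4491, 0.3394, 0.0284]
orientation: [3.087, 0.578, -0.004]
force: [-0.7, -0.0, 0.8]
opening: 0.0698
gripper_force: 0.0
t: 25.92
tool_pos: [0.4505, 0.3405, 0.0307]
orientation: [-3.088, -0.576, -0.002]
force: [-1.0, -0.9, 7.1]
opening: 0.0397
gripper_force: 20.0
t: 26.58
tool_pos: [0.4515, 0.3412, 0.1527]
orientation: [-3.086, -0.576, -0.008]
force: [-0.7, -0.8, -2.2]
opening: 0.0402
gripper_force: 20.0
t 26.58 tcp [0.4515 0.3412 0.1527] closing -68.9 q6 1.76 -> travel [-0.0257, 0.4754, 0.002] spin -1.359 dist 0.476
```

```bash
python3 -m inch '{"travel":[[-0.001,0.02,0],[-0.003,0.054,0],[-0.005,0.09,0],[-0.007,0.126,0],[-0.009,0.162,0],[-0.011,0.198,0],[-0.013,0.234,0],[-0.015,0.27,0],[-0.016,0.3,0],[-0.017,0.32,0]],"spin":[-0.12,-0.24,-0.36,-0.48,-0.6,-0.72,-0.84,-0.96,-1.08,-1.2]}'
python3 -c "
from h import *
go(.599,-.1115,.15,np.radians(9))"
```

```text
t: 27.42
tool_pos: [0.5487, 0.0323, 0.1474]
orientation: [-2.226, -2.215, 0.004]
force: [-0.1, -0.2, -0.4]
opening: 0.0401
gripper_force: 20.0
t 27.42 tcp [0.5487 0.0323 0.1474] closing -0.3 q6 -0.03 -> travel [-0.1436, 0.051, -0.0026] spin -0.162 dist 0.152
```

```bash
python3 -m inch '{"travel":[[-0.025,0.009,0],[-0.055,0.02,0],[-0.085,0.03,0],[-0.115,0.041,0],[-0.135,0.048,0],[-0.143,0.051,0],[-0.143,0.051,0],[-0.143,0.051,0]],"spin":[-0.1,-0.16,-0.16,-0.16,-0.16,-0.16,-0.16,-0.16]}'
python3 -c "
from h import *
go(.6,-.111,.0345,np.radians(9))"
```

```text
t: 28.08
tool_pos: [0.598, -0.1074, 0.148]
orientation: [-2.047, -2.379, 0.001]
force: [0.0, -0.3, -0.8]
opening: 0.0401
gripper_force: 20.0
t 28.08 tcp [ 0.598  -0.1074  0.148 ] closing 8.6 q6 -0.41 -> travel [-0.004, 0.0017, 0.1135] spin -0.007 dist 0.114
```

```bash
python3 -m inch '{"travel":[[-0.003,0.001,0.03],[-0.003,0.001,0.065],[-0.003,0.001,0.095],[-0.003,0.001,0.108],[-0.003,0.001,0.1135],[-0.003,0.001,0.1135]],"spin":[0,0,0,0,0,0]}'
python3 -m inch '{"travel":[[0,0,0],[0,0,0],[0,0,0],[0,0,0],[0,0,0]],"spin":[0,0,0,0,0]}' 0.3
python3 -m inch '{"travel":[[0,0,-0.03],[0,0,-0.065],[0,0,-0.1],[0,0,-0.135],[-0.02,0,-0.165],[-0.05,0,-0.17],[-0.08,0,-0.17],[-0.1,0,-0.17],[-0.1,0,-0.17]],"spin":[0,0,0,0,0,0,0,0,0]}' 0
python3 - <<'E'
from h import *
parts((.6,-.111),.035,zmin=.025,save="pics/w9.png")
E
```

```text
t: 28.58
tool_pos: [0.599, -0.1091, 0.0353]
orientation: [-2.044, -2.381, 0.002]
force: [0.8, -0.2, -0.9]
opening: 0.0397
gripper_force: 20.0
t: 29.0
tool_pos: [0.6009, -0.1109, 0.0369]
orientation: [2.047, 2.381, 0.001]
force: [-0.1, 0.4, -0.0]
opening: 0.0643
gripper_force: 0.0
t: 29.75
tool_pos: [0.6154, -0.2138, 0.2066]
orientation: [2.051, 2.377, -0.001]
force: [0.4, 0.4, 0.6]
opening: 0.0931
gripper_force: 0.0
1007 ztop 0.0379 mean [ 0.6009 -0.1124  0.0366] rect [ 601.1 -112. ] [40. 39.] 8.4
```

View pics/w9.png

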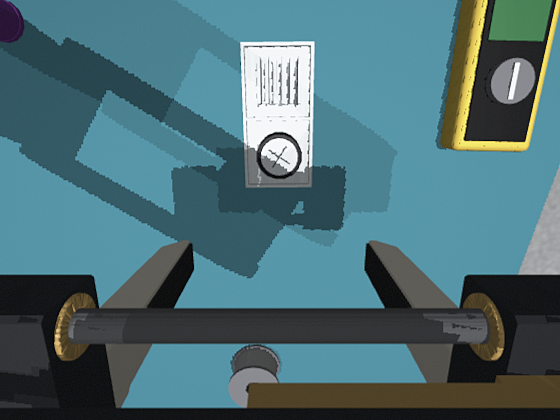

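The short tray is right, with the heatsink at (278,80) and the squat can at (279,155). I'll check the whole bench once before handing in.

```bash
python3 - <<'E'
from h import *
p,d=optics.read_camera("scene"); cv2.imwrite("pics/s9.png",cv2.resize(p[80:420,100:460,::-1],None,fx=1.7,fy=1.7))
E
```

```text
(no output)
```

View pics/s9.png

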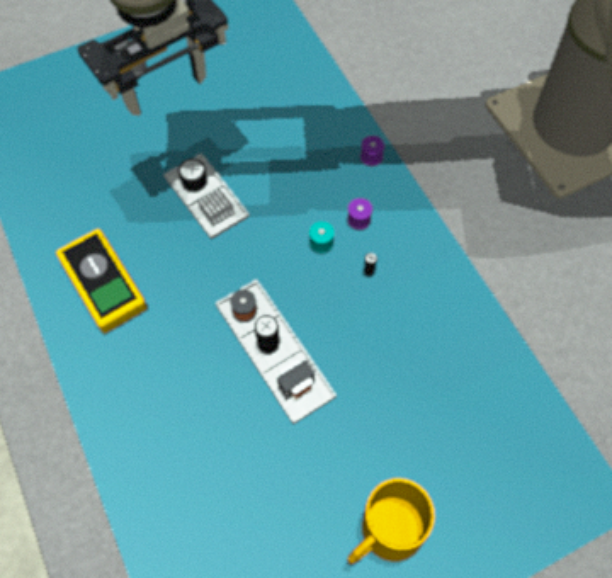

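All five parts stand upright in their bays: choke (243,305), tall capacitor (267,333), transformer (296,380), squat capacitor (193,177), heatsink (215,207). The slim capacitor (370,265) and the mug are undisturbed.

```bash
python3 -c "
from plant import close_job
print(close_job())"
```

```text
the job is handed in; nothing more can be done
None
```

Both kits are made up and handed in at about 30 s of the 131 s limit: all five parts are upright in their named bays, and the slim capacitor, mug and solder reel were left alone (reel not re-measured).

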